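# Level the capping stand

### The arm

A 7-joint arm with a two-finger parallel gripper is mounted at the origin on the work surface. World frame = base frame: x ahead of the robot, y to its left, z up, the work surface at z = 0. Lengths are in m, angles in rad, forces in N, time in s.
With the tool pointing down it reaches from about 0.425 to 0.925 m from the base axis. Payload 6.8 kg.
Tool frame: the origin (TCP) lies at the very end of the fingers, on their centre line; the grasp point (between the pads) lies 19 mm behind it (grip_point_offset is the distance from the TCP to the grasp point, in m); z points along the fingers, y is the line along which they close (so a half turn about z gives the same grasp; the last joint's range is limited). The gripper opens to 85 mm and grips with 20 to 120 N. Pads are 22 mm wide; open, the fingers measure 114 mm over their backs; the gripper's body (76 mm by 85 mm) begins 54 mm behind the grasp point. The pads swing forward as they close: fully open they stand 13 mm farther back than shut.
Start: joints at [1.213, 0.477, 0.022, 1.555, -0.011, 1.109, -0.083], TCP at [0.167, -0.654, 0.231] pointing down, gripper open.
Joint ranges: [-2.96, 2.96], [-0.34, 2.1], [-1.41, 1.46], [0.24, 2.44], [-1.37, 4.51], [0.17, 1.92], [-2.96, 2.96]. Speed limits (rad/s): [2.39, 2.39, 3.14, 3.14, 3.14, 3.14, 3.14].

### API

Orientations are given as a unit quaternion [w, x, y, z].
In Python, from station import * gives the robot as it stands.
- The arm moves only by the tool carry_out, never from a script. Its argument "rows" is text: rows parted by semicolons, each of 4 numbers parted by spaces: the shift along the world's x, y, z in mm, then the turn about the world's z in degrees. In form: dx dy dz yaw; .... A call has 1 to 10 rows; each row shifts and turns the commanded pose from where the row before left it; what a row does not reach is not made up. A row lasts 1/8 s, in which the tool goes at most 62.5 mm and 10.7 degrees, less where a joint would pass 70% of its speed; a pose out of reach is approached as far as the arm can. A call is refused whole if a number of a shift passes 62.5 or a number of a turn 10.7, either way. A call with a gripper value outside its range is refused whole. "claw" is the finger opening in mm, from 0 to 85.4, set as the call begins (left out, the last holds). The fingers move at their own pace and stop on an object; "force" is the grip in N (left out, the last holds). Time passes only in rows, so rows that do not move let the fingers close. It gives the time, the measured TCP pose, the force, the opening and the grip force at its end, in the units of the state.
- get_obs(): the state, without advancing time (a new reading comes with each control period).
- read_camera(name): name is "scene" or "top" or "wrist"; returns a dict with "img" (384x512x3 uint8, blue, green, red), "fov_y" (degrees; the focal length in pixels is half the picture's height over the tangent of half this angle, whatever the lens; pixels are square), "cx", "cy" (the principal point, pixels), "world_to_cam" (4x4, takes a point from world to camera coordinates). Camera axes: x right, y up, looking along -z (the intrinsics and any distortion apply to the point x, -y, -z); pixel columns grow to the right and rows downward; lengths in m; the calibration is good to about 2 mm. A picture is of the moment at which its call begins. There is no depth.
- hand_in(): hands the job in; it is judged then, once.
Trained networks look in the newest picture that a camera, given by its name, has taken for a name from the list of things; names that differ only in an ending like _2 or _b are one class to them, and where a whole thing is asked for, a point or a joint stands for the part that bears it (a point fixed in the world has none). Each returns a list of dicts, best first, with "confidence" (0 to 1); they miss things now and then, are a little off and sometimes report something else, mostly with a low value. They report only what shows in the picture. A call takes as long as a camera call. They do not tell look-alikes from the thing itself.
- recognise(camera, thing): "centre" ([column, row] in pixels, amid what is visible of it).
- outline_of(camera, thing): "pixels" (384x512 bool, what is visible of it) and "centre" ([column, row] in pixels, amid what is visible of it).
- place_of(camera, thing): "centre" ([column, row] in pixels: a listed point, or the origin of a listed thing).
The state is a dict: "t": time; "q": joint angles; "joint_vel": joint speeds; "joint_torque": joint torques, N m; "eef_pos": TCP position; "tool_rot": TCP orientation; "contact_force": force on the tool from outside, world axes, zero at the start; "torque": the same for the moment, N m; "gripper_width": opening from 0.0 (shut) to 1.0 (fully open); "grasp_force": force on a finger pad.
Only numpy, scipy, OpenCV 4.12 (cv2) and the standard library are available. Lean on these libraries where they do the work, as an engineer would, in place of code of your own. Each camera call takes 0.05 s, during which the arm holds its last target. There are 200 camera calls.

### The job

Pull the spirit level out of the cut-down cylinder mould it leans in and lay it gently, not dropping it, lengthwise on the middle of the tilted steel plate, standing on one of its narrow long edges. Then let go of it and turn the black knob at the end of the stand until the plate sits level, with the spirit level still lying on it as you placed it. Leave the tamping rod in its mould and do not shift the filled test cylinders.

Things in the scene. Friction and masses are not known exactly. Their poses are not given: they have to be found in the camera images.
- level: spirit level: aluminium bar with black end caps, 200 x 22 x 40 mm, 0.25 kg. Origin at its centre; x along it, from the foot in the mould to the free upper end, y across the 22 mm thickness, z across the 40 mm width (faces +z and -z are the narrow long edges). Starts leaning 32 deg from vertical, -z edge on the rim, y horizontal, foot on the mould's floor, 85 mm standing out past the rim.
- mould_level: round open cup of black plastic, a cut-down cylinder mould fixed to the table, that holds the spirit level: outside diameter 104 mm, height 100, wall 4, inner floor 6 above the table. Origin at the centre of its underside; the spirit level leans towards its +x.
- mould_rod: an identical cup, fixed, that holds the tamping rod. Origin at the centre of its underside; the rod leans towards its +x.
- rod: tamping rod: plain round steel rod, 16 mm diameter, 200 long, round ends, 0.28 kg, leaning about 41 deg in its cup. Origin at its centre, x along it towards its upper end. A bystander: leave it in its cup.
- cyl_a: filled test cylinder: black plastic cylinder with a concrete top, diameter 76 mm, height 150, 1.5 kg, standing loose on the table. Origin at the centre of its underside. A bystander.
- cyl_b: a second such cylinder. A bystander.
- stand: levelling stand, fixed: grey base 150 wide (its x) x 360 long (its y, from y = -210 to +150 mm) x 12 high, hinge at its +y end (hinge axis 122 mm from the origin, 46 above the table), knob on a post at its -y end. Origin under the plate's middle, on the table; z up.
- plate_mid (a point): middle of the top face of the hinged steel plate (126 wide along x, 240 long along y, 10 thick). Its y runs along the plate towards the hinge, its z is the plate's normal; it tilts with the plate. Level, it is 58 mm above the table. A 44 mm wide tongue continues the plate under the knob.
- plate (a joint): tilt of the plate in rad: 0 = level, negative = the knob end is low (as at the start). It is moved only by the knob: 0.035 rad for each rad of knob.
- knob (a joint): angle of the knob in rad, growing clockwise seen from above; clockwise raises the knob end of the plate. Runs from -2.9 to 1.0.
- knob_grip (a point): grip point of the knob, on its vertical axis, 92 mm above the table and 172 mm from the plate's middle (level). The knob is an upright black bar 64 long (this point's x), 14 thick (its y), from 78 to 104 mm above the table, on a round foot 38 mm across. Its axes turn with the knob, z up.
Not all that is in view belongs to the job. Of the things that look like the level, the smallest one is meant. Leave any pink look-alike of the mould_rod alone.

How it is judged:
By the outcome, as a careful person would: the job done as asked, in the order asked, and still so for the second after the job is handed in, with the robot touching nothing.
It also fails if it takes over 59 s, if anything falls off the work surface, if the arm or the gripper's body presses on something with over 40 N, if the wrist force passes 120 N, or if a joint passes its speed limit or range.

## Working session

There is one attempt and no reset: what is moved stays moved. The work goes in short steps, Python scripts to look and compute and a tool call to move; the robot and the scene stay as the last step left them, time stands still between calls to the robot, and variables do not carry over. Pictures are saved under pics/ and viewed, at most 10 in all, crops included, and the job is handed in when it is done.

Besides the shell and the picture viewer there is one more tool, called after "Call:" in YAML: its name, and indented under it one key for each argument. carry_out: Moves the arm, as the interface text tells. Its arguments: {"type":"object","properties":{"rows":{"type":"string"},"claw":{"type":"number"},"force":{"type":"number"}},"required":["rows"]}

```bash
ls; mkdir -p pics; cat > h.py <<'E'
from station import *
import numpy as np, cv2
def cam(n):
    c=read_camera(n); c['f']=c['img'].shape[0]/2/np.tan(np.radians(c['fov_y'])/2); return c
def ray(c,p):
    W=np.array(c['world_to_cam']); R=W[:3,:3]; o=-R.T@W[:3,3]
    d=R.T@np.array([(p[0]-c['cx'])/c['f'],-(p[1]-c['cy'])/c['f'],-1.]); return o,d
def atz(c,p,z):
    o,d=ray(c,p); return o+d*(z-o[2])/d[2]
def proj(c,P):
    W=np.array(c['world_to_cam']); P=np.atleast_2d(P)@W[:3,:3].T+W[:3,3]
    return np.c_[c['cx']+c['f']*P[:,0]/-P[:,2], c['cy']-c['f']*P[:,1]/-P[:,2]]
E
cat > a.py <<'E'
from h import *
S=cam('scene');T=cam('top')
for n,c in(('scene',S),('top',T)):
    print(n,c['fov_y'],c['cx'],c['cy'],[k for k in c if k not in('img','world_to_cam')],np.round(ray(c,(256,192)),3).tolist())
    for t in 'level mould_level mould_rod rod cyl_a stand plate_mid knob_grip'.split():
        for r in place_of(n,t)[:4]: print(t,np.round(r['centre'],1),round(r['confidence'],2))
cv2.imwrite('pics/1.png',S['img'][:]);cv2.imwrite('pics/2.png',T['img'])
print(get_obs())
E
python3 a.py
```

```text
pics
scene 42.524958348600926 249.06395474244945 185.743675607181 ['fov_y', 'cx', 'cy', 'f'] [[1.48, -0.046, 0.781], [-0.808, 0.025, -0.588]]
level [352.3 151.9] 0.85
level [166.6 294.1] 0.83
level [314.2 206.4] 0.66
mould_level [296.7 239. ] 0.67
mould_rod [383.  241.1] 0.75
mould_rod [361.  291.1] 0.72
mould_rod [296.7 200.3] 0.56
rod [393.6 218. ] 0.61
cyl_a [295.7 197.7] 0.8
cyl_a [369.6 196.9] 0.66
stand [180.9 218.8] 0.81
plate_mid [179.2 200. ] 0.61
plate_mid [297.6 198.8] 0.5
knob_grip [103.6 191.4] 0.63
top 44.209175011474365 255.2174476617723 182.16547238843725 ['fov_y', 'cx', 'cy', 'f'] [[0.413, -0.027, 1.521], [0.038, -0.018, -0.999]]
level [204.6 147.9] 0.91
level [148.1 269.8] 0.78
level [303.5  94.1] 0.74
level [141.  138.3] 0.41
mould_level [212.9 152.4] 0.65
mould_rod [151.8 148.8] 0.86
mould_rod [177.7 106.8] 0.69
rod [139.9 137.4] 0.84
cyl_a [149.6 210.2] 0.77
cyl_a [206.8 206.2] 0.57
stand [304.  182.2] 0.89
plate_mid [304.6 185.5] 0.57
knob_grip [362.6 170.9] 0.66
{'t': 0.9, 'q': array([ 1.21288327,  0.4769847 ,  0.02240211,  1.55537047, -0.01144049,
        1.10932049, -0.0830727 ]), 'joint_vel': array([-3.63926304e-04, -8.99085388e-06, -3.55721230e-04, -7.72793996e-04,
       -5.41656103e-04, -2.50652854e-03,  1.36103602e-05]), 'joint_torque': array([-9.58060591e-04, -5.96313643e+01,  1.60586447e+00, -2.81547028e+01,
        1.25289362e-02,  1.47475002e-03,  2.57794784e-05]), 'eef_pos': array([ 0.16687177, -0.65407687,  0.23133073]), 'tool_rot': array([ 2.64792756e-05,  9.92207377e-01,  1.24597429e-01, -1.49693356e-05]), 'contact_force': array([-1.44330636,  0.71260529,  0.79096727]), 'torque': array([0.00415854, 0.00293051, 0.03993856]), 'grasp_force': 0.0, 'gripper_width': 1.0013067779754994}
```

View pics/1.png

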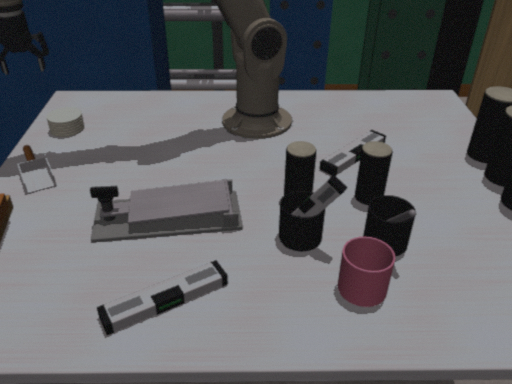

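View pics/2.png

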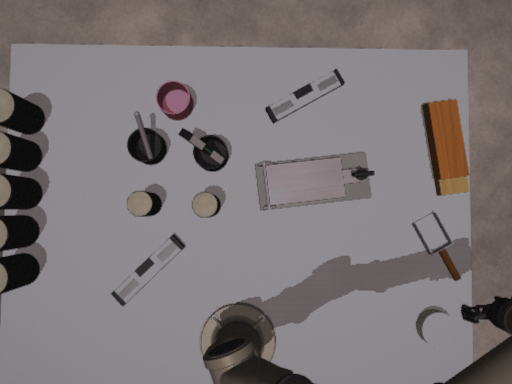

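```bash
cat > b.py <<'E'
from h import *
from scipy.optimize import minimize
S=cam('scene');T=cam('top');C={'scene':S,'top':T}
def rot(a): return np.array([[np.cos(a),-np.sin(a),0],[np.sin(a),np.cos(a),0],[0,0,1]])
def box(x,y,z): return np.array([[a,b,c] for a in x for b in y for c in z])/1e3
th=np.linspace(0,2*np.pi,40)
cup=np.array([[.052*np.cos(t),.052*np.sin(t),z] for t in th for z in(0,.1)])
s,c_=np.sin(np.radians(32)),np.cos(np.radians(32))
RL=np.array([[s,0,-c_],[0,1,0],[c_,0,s]]).copy()
RL=np.c_[[s,0,c_],[0,-1,0],[-c_,0,s]]
lev=box((0,100),(-11,11),(-20,20))@RL.T+[.0218,0,.0995]
def stand(tilt,k=0):
    R=np.array([[1,0,0],[0,np.cos(tilt),-np.sin(tilt)],[0,np.sin(tilt),np.cos(tilt)]])
    pl=(box((-63,63),(-120,120),(2,12))-[0,.122,0])@R.T+[0,.122,.046]
    return [box((-75,75),(-210,150),(0,12)),pl]
def pts(parts,p): return [q@rot(p[2]).T+[p[0],p[1],0] for q in parts]
def ras(c,P,k=4):
    m=np.zeros((384*k,512*k),np.uint8)
    for q in P: cv2.fillConvexPoly(m,cv2.convexHull(np.round(proj(c,q)*k+k/2).astype(np.int32)),1)
    return m>0
def near(n,t,px):
    L=outline_of(n,t); L=[o for o in L if np.hypot(*(np.array(o['centre'])-px))<40]
    if not L: print('none',n,t); return np.zeros((384,512),bool)
    return L[0]['pixels']
up=lambda m:cv2.resize(m.astype(np.uint8),None,fx=4,fy=4,interpolation=cv2.INTER_LINEAR)>0
def fit(parts,masks,x0,dx):
    M={n:up(m) for n,m in masks.items()}
    def cost(p):
        e=0
        for n in M:
            r=ras(C[n],pts(parts(p),p)); e+=1-(r&M[n]).sum()/(r|M[n]).sum()
        return e
    sim=np.array([x0]+[np.array(x0)+np.eye(len(x0))[i]*dx[i] for i in range(len(x0))])
    r=minimize(cost,x0,method='Nelder-Mead',options=dict(initial_simplex=sim,xatol=2e-4,fatol=1e-4,maxiter=150)); return r.x,r.fun
mm={'top':near('top','mould_level',(211,153))|near('top','level',(195,142)),'scene':near('scene','mould_level',(301,220))|near('scene','level',(322,197))}
m0=atz(T,(211,153),.1)
pm,f=fit(lambda p:[cup,lev],mm,[m0[0],m0[1],np.radians(50)],[.01,.01,.3]);print('mould',pm,np.degrees(pm[2]),f)
ms={n:near(n,'stand',q)for n,q in(('top',(312,180)),('scene',(175,210)))}
s0=atz(T,(304,183),.03)
ps,f=fit(lambda p:stand(p[3]),ms,[s0[0],s0[1],.1,-.08],[.01,.01,.1,.03]);print('stand',ps,np.degrees(ps[2:]),f)
for n in C:
    for t in('knob_grip','plate_mid'):
        print(n,t,[(np.round(r['centre'],1),np.round(atz(C[n],r['centre'],.092 if t[0]=='k' else .05),4)) for r in place_of(n,t)[:2]])
k=np.array([ps[0],ps[1],0])+rot(ps[2])@[0,-.172,.092];print('knob from stand',k)
for n,(x,y,w,h),sc in(('top',(165,95,220,130),3.6),('scene',(85,130,330,130),2.4)):
    im=cv2.resize(C[n]['img'],None,fx=sc,fy=sc,interpolation=cv2.INTER_CUBIC)
    im=cv2.convertScaleAbs(im,alpha=1.6)
    for q in pts([cup,lev],pm)+pts(stand(ps[3]),ps):
        cv2.polylines(im,[cv2.convexHull(np.round(proj(C[n],q)*sc+sc/2).astype(np.int32))],True,(0,255,0),1)
    cv2.circle(im,tuple(np.round(proj(C[n],k)[0]*sc+sc/2).astype(int)),3,(0,0,255),1)
    cv2.imwrite(f'pics/b_{n}.png',im[int(y*sc):int((y+h)*sc),int(x*sc):int((x+w)*sc)])
E
python3 b.py
```

```text
mould [0.58857966 0.08787128 1.0069781 ] 57.69559545812973 0.08976974331927767
stand [ 0.505337   -0.20738976  0.12263428 -0.06653374] [ 7.02642674 -3.81210254] 0.5445395367703043
scene knob_grip [(array([103.8, 190.3]), array([ 0.523 , -0.3785,  0.092 ]))]
scene plate_mid [(array([179. , 200.5]), array([ 0.509 , -0.2045,  0.05  ])), (array([366.4, 199.1]), array([0.5069, 0.2577, 0.05  ]))]
top knob_grip [(array([363.1, 173.5]), array([ 0.5266, -0.3793,  0.092 ]))]
top plate_mid [(array([303.5, 183.3]), array([ 0.4977, -0.2026,  0.05  ])), (array([143. , 137.3]), array([0.6375, 0.2996, 0.05  ]))]
knob from stand [ 0.52637726 -0.37809801  0.092     ]
```

View pics/b_top.png

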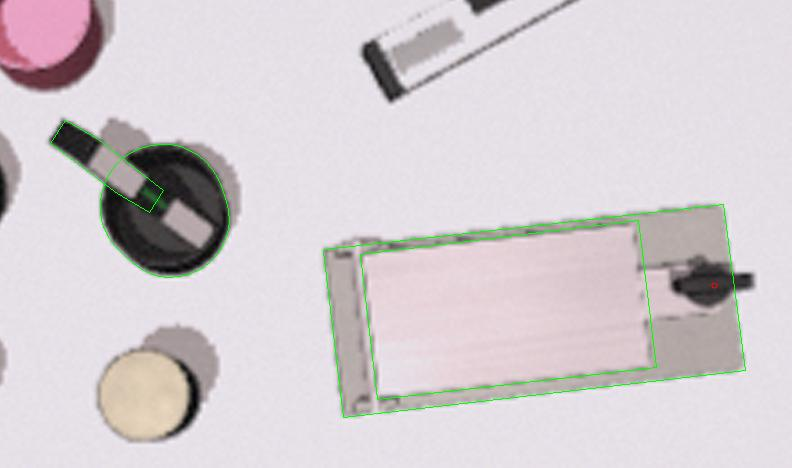

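View pics/b_scene.png

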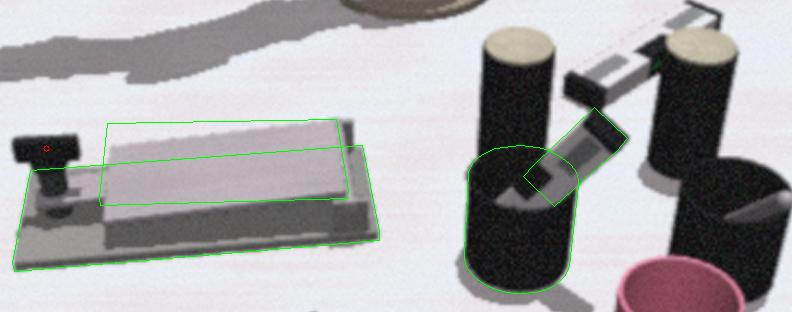

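```bash
sed -i 's/tilt)\*0//; s/^def stand(tilt,k=0):/def stand(tilt,k=0):\n    tilt=-tilt/; s/fit(lambda p:\[cup,lev\],mm,\[m0\[0\],m0\[1\],np.radians(50)\]/fit(lambda p:[cup,lev],mm,[.5886,.0879,1.007]/; s/^k=np/for n in C:\n    m=outline_of(n,"knob_grip"); m=m[0]["pixels"] if m else None\n    if m is not None:\n        ys,xs=np.nonzero(m); print(n,"knob",xs.min(),xs.max(),ys.min(),ys.max())\nfor a,b in (((675,285),(752,281)),): print("bar",[np.round(atz(T,(165+q[0]\/3.6,95+q[1]\/3.6),.104),4) for q in (a,b)])\nk=np/' b.py
sed -i "s/^ps,f=.*/ps,f=fit(lambda p:stand(p[3]),ms,[.505,-.2074,.1226,-.08],[.004,.004,.05,.03]);print('stand',ps,np.degrees(ps[2:]),f)/" b.py
cat >> b.py <<'E'
a=rot(pm[2])
o=np.r_[pm[:2],0]+a@[.0218,0,.0995]
for d,e in((0,0),(62,0),(62,6)): print('level pt',d,e,o+a@(RL@[d/1e3,0,e/1e3]))
print('a',a@RL[:,0],'y',a[:,1])
from scipy.spatial.transform import Rotation as Ro
q=get_obs()['tool_rot']; R=Ro.from_quat(np.r_[q[1:],q[0]]).as_matrix(); print(R, 'tool y yaw',np.degrees(np.arctan2(R[1,1],R[0,1])))
E
python3 b.py
```

```text
mould [0.58861281 0.08781011 1.00830646] 57.77170489277774 0.11480174309076907
stand [ 0.50439306 -0.20642533  0.12262088 -0.06860478] [ 7.025659   -3.93076428] 0.1192381615142204
scene knob_grip []
scene plate_mid [(array([178. , 202.5]), array([ 0.5171, -0.2061,  0.05  ]))]
top knob_grip [(array([362.7, 177.2]), array([ 0.5153, -0.378 ,  0.092 ]))]
top plate_mid [(array([306.2, 185.5]), array([ 0.4908, -0.2111,  0.05  ]))]
scene knob 91 117 186 202
top knob 353 374 169 180
bar [array([ 0.5233, -0.3442,  0.104 ]), array([ 0.5272, -0.4091,  0.104 ])]
knob from stand [ 0.52543104 -0.37713386  0.092     ]
level pt 0 0 [0.60023862 0.10625138 0.0995    ]
level pt 62 0 [0.61776    0.13404441 0.15207898]
level pt 62 6 [0.61504644 0.12974007 0.1552585 ]
a [0.28260282 0.44827455 0.8480481 ] y [-0.84592991  0.5332941   0.        ]
[[ 9.68970501e-01  2.47176388e-01  3.72748020e-05]
 [ 2.47176387e-01 -9.68970502e-01  2.88161433e-05]
 [ 4.32408538e-05 -1.87085420e-05 -9.99999999e-01]] tool y yaw -75.68951194393728
```

View pics/b_scene.png

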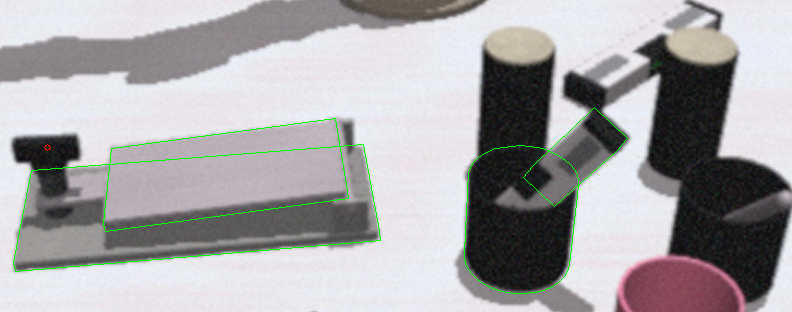

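Call:
carry_out:
  rows: "22 39 3 2.2;22 39 3 2.2;22 39 3 2.2;22 39 3 2.2;22 39 3 2.2;22 39 3 2.2;22 39 3 2.2;22 39 3 2.2;22 39 3 2.2;22 39 3 2.2"
  claw: 85
  force: 60

```text
t: 3.45
eef_pos: [0.3875, -0.2628, 0.2617]
tool_rot: [0.0, 0.95, 0.312, 0.0]
contact_force: [1.1, -0.1, 0.2]
gripper_width: 0.993
grasp_force: 0.0
```

Call:
carry_out:
  rows: "22 39 0 2.2;22 39 0 2.2;22 39 0 2.2;22 39 0 2.2;22 39 0 2.2;22 39 0 2.2;22 39 0 2.2;22 39 0 2.2;22 39 0 2.2;8 30 0 1.7"

```text
t: 4.7
eef_pos: [0.5938, 0.1188, 0.2612]
tool_rot: [-0.0, 0.875, 0.484, 0.0]
contact_force: [0.2, 0.5, 0.2]
gripper_width: 0.998
grasp_force: 0.0
```

Call:
carry_out:
  rows: "20 10 0 0;0 0 -25 0;0 0 -25 0;0 0 -25 0;0 0 -25 0;0 0 -25 0;0 0 0 0"

```text
t: 5.58
eef_pos: [0.6115, 0.1262, 0.1345]
tool_rot: [-0.0, 0.875, 0.483, -0.002]
contact_force: [-0.5, 0.4, 0.5]
gripper_width: 0.996
grasp_force: 0.0
```

```bash
cat > w.py <<'E'
import sys
from h import *
C=cam('wrist'); cv2.imwrite(f'pics/{sys.argv[1]}.png',C['img'])
E
python3 w.py w1
```

```text
(no output)
```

View pics/w1.png

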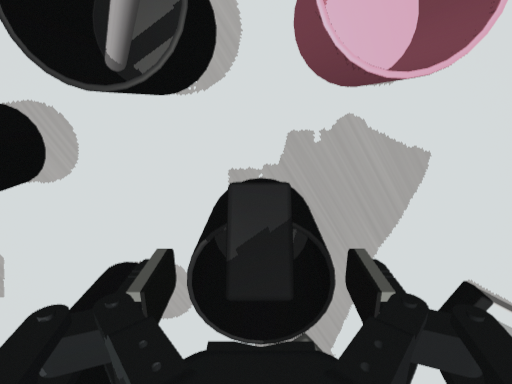

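Wrist view: the level's end face (230–292, 183–300) sits centred between the pads (≈160 and ≈365) and square to them, so I close.

Call:
carry_out:
  rows: "0 0 0 0;0 0 0 0;0 0 0 0;0 0 0 0;0 0 0 0;0 0 0 0"
  claw: 10
  force: 70

```text
t: 6.38
eef_pos: [0.6133, 0.1268, 0.1367]
tool_rot: [0.0, 0.875, 0.483, 0.0]
contact_force: [1.3, -0.5, 2.9]
gripper_width: 0.247
grasp_force: 68.8
```

Call:
carry_out:
  rows: "2 3 6 0;2 3 12 0;2 3 12 0;2 3 14 0;2 3 14 0;2 3 14 0;2 3 14 0;2 3 14 0;2 3 14 0;0 0 12 0"

```text
t: 7.62
eef_pos: [0.631, 0.1544, 0.2633]
tool_rot: [-0.0, 0.875, 0.484, 0.0]
contact_force: [-0.4, -0.8, -0.6]
gripper_width: 0.252
grasp_force: 68.4
```

```bash
cat > c.py <<'E'
from h import *
S=cam('scene');T=cam('top')
a=cv2.resize(S['img'][60:260,120:420],None,fx=1.6,fy=1.6);b=cv2.resize(T['img'][60:260,120:360],None,fx=1.2,fy=1.2)
a=cv2.resize(S['img'][60:260,120:420],(480,320));b=cv2.resize(T['img'][60:260,110:380],(320,237))
im=np.zeros((320,800,3),np.uint8);im[:,:480]=a;im[:237,480:]=b;cv2.imwrite('pics/c1.png',cv2.convertScaleAbs(im,alpha=1.5))
E
python3 c.py
```

```text
(no output)
```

View pics/c1.png

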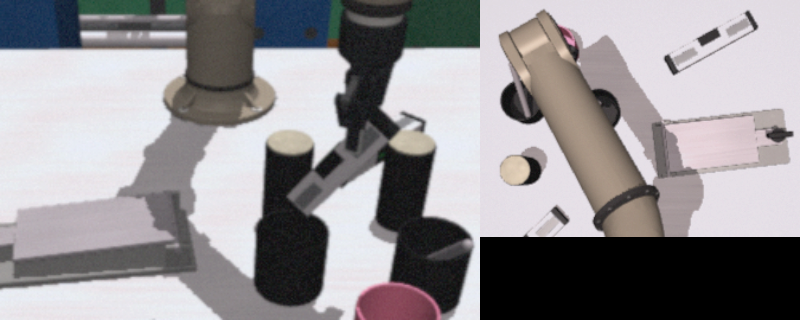

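Call:
carry_out:
  rows: "-12 -38 0 3.9;-12 -38 0 3.9;-12 -38 0 3.9;-12 -38 0 3.9;-12 -38 0 3.9;-12 -38 0 3.9;-12 -38 0 3.9;-12 -38 0 3.9;-12 -38 0 3.9;-12 -38 0 3.9"

```text
t: 8.98
eef_pos: [0.5099, -0.2274, 0.262]
tool_rot: [-0.0, 0.663, 0.749, -0.0]
contact_force: [0.3, -0.1, -1.7]
gripper_width: 0.245
grasp_force: 68.7
```

Call:
carry_out:
  rows: "-3 -4 -10 0.2;0 0 -15 0;0 0 -15 0;0 0 -10 0;0 0 0 0;0 0 0 0"

```text
t: 9.72
eef_pos: [0.5084, -0.2297, 0.2127]
tool_rot: [0.0, 0.662, 0.749, 0.0]
contact_force: [0.6, 0.7, -2.2]
gripper_width: 0.243
grasp_force: 68.7
```

```bash
cat > d.py <<'E'
from h import *
S=cam('scene');o=get_obs();print(o['eef_pos'],o['contact_force'],o['torque'])
im=cv2.resize(S['img'][90:260,70:270],None,fx=3,fy=3,interpolation=cv2.INTER_CUBIC)
e=o['eef_pos']+[0,0,.019];u=np.array([-.1223,.9925,0]);k=np.array([0,0,1.])
for phi,col in((58,(0,255,0)),(48,(0,0,255))):
    f=np.radians(phi);ax=u*np.cos(f)+k*np.sin(f);az=-u*np.sin(f)+k*np.cos(f);y=np.cross(az,ax)
    P=np.array([e+ax*(X-.06)+az*(Z-.008)+y*.0 for X,Z in((-.1,-.02),(-.1,.02),(.1,.02),(.1,-.02))])
    cv2.polylines(im,[np.round((proj(S,P)-[70,90])*3+1.5).astype(np.int32)],True,col,1)
cv2.imwrite('pics/d1.png',cv2.convertScaleAbs(im,alpha=1.5))
E
python3 d.py
```

```text
[ 0.50840011 -0.22992586  0.21282511] [ 0.21390538  0.14027995 -2.01823662] [ 0.06418807 -0.01098732 -0.01317589]
```

View pics/d1.png

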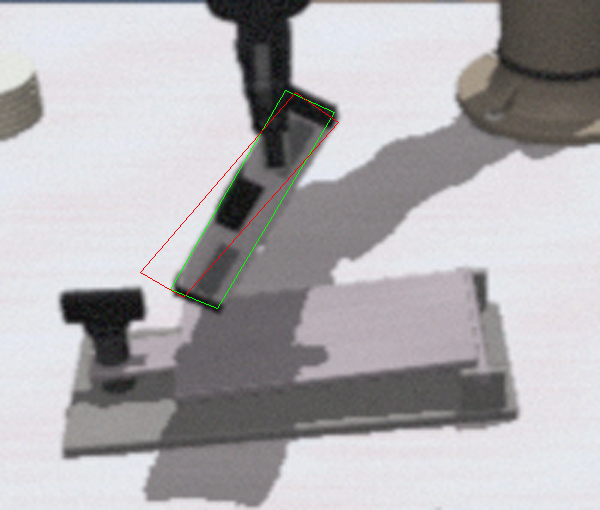

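Call:
carry_out:
  rows: "-1 0 -12 0;0 0 -10 0;0 0 -6 0;0 0 -3 0;0 0 -2 0;0 0 0 0"

```text
t: 10.52
eef_pos: [0.5069, -0.2301, 0.1793]
tool_rot: [0.0, 0.663, 0.749, 0.0]
contact_force: [0.3, -0.9, -2.3]
gripper_width: 0.246
grasp_force: 68.7
```

Call:
carry_out:
  rows: "0 0 -1 0;0 0 -1 0;0 0 -1 0;0 0 0 0"

```text
t: 11.02
eef_pos: [0.5074, -0.2298, 0.1775]
tool_rot: [0.001, 0.663, 0.749, 0.0]
contact_force: [-2.7, 1.5, 7.6]
gripper_width: 0.251
grasp_force: 70.0
```

Call:
carry_out:
  rows: "0 0 0 0;0 0 0 0;-1 7 -4 0;-1 7 -4 0;-1 6 -4 0;-1 6 -4 0;-1 6 -4 0;0 6 -4 0;0 0 0 0"
  force: 25

```text
t: 12.15
eef_pos: [0.5028, -0.1917, 0.1534]
tool_rot: [0.001, 0.662, 0.749, 0.0]
contact_force: [-1.2, 2.0, 7.4]
gripper_width: 0.248
grasp_force: 68.2
```

```bash
sed -i 's/d1.png/d2.png/;s/(58,(0/(42,(0/;s/(48,(0/(52,(0/' d.py; python3 d.py
```

```text
[ 0.50277407 -0.19176044  0.15349143] [-1.62620163  1.93944632  6.50067298] [-0.01936251  0.36309621 -0.12082573]
```

View pics/d2.png

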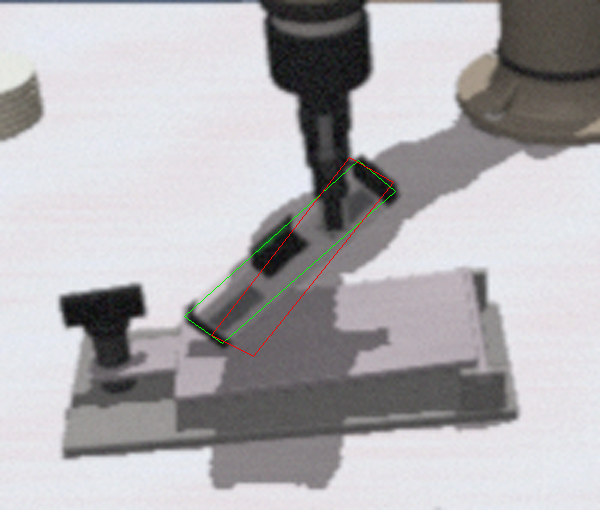

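Call:
carry_out:
  rows: "-1 9 -7 0;-1 8 -7 0;-1 7 -8 0;-1 7 -9 0;-1 6 -9 0;-1 6 -10 0;0 0 0 0"
  claw: 10
  force: 30

```text
t: 13.08
eef_pos: [0.4954, -0.1482, 0.1014]
tool_rot: [-0.001, 0.662, 0.749, -0.0]
contact_force: [0.8, 0.5, 0.4]
gripper_width: 0.246
grasp_force: 63.1
```

Call:
carry_out:
  rows: "-1 5 -10 0;-1 5 -10 0;0 3 -9 0;0 1 -4 0;0 0 0 0"

```text
t: 13.7
eef_pos: [0.4934, -0.1349, 0.0688]
tool_rot: [-0.001, 0.663, 0.749, -0.0]
contact_force: [-0.2, -0.3, 0.8]
gripper_width: 0.248
grasp_force: 62.2
```

```bash
sed -i 's/d2.png/d3.png/;s/(42,(0/(3,(0/;s/(52,(0/(6,(0/' d.py; python3 d.py
```

```text
[ 0.49343392 -0.13492054  0.06904415] [0.70405249 0.35749869 0.24992566] [-0.22477259 -0.05881437  0.00787491]
```

View pics/d3.png

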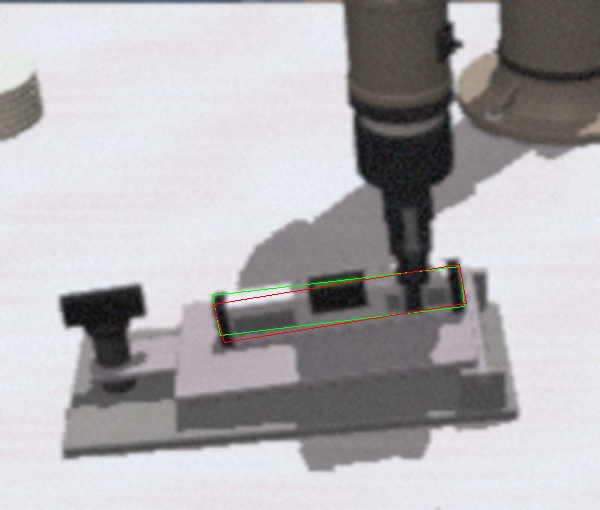

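Call:
carry_out:
  rows: "0 0 -2 0;0 0 -1 0;0 0 -1 0;0 0 0 0"

```text
t: 14.25
eef_pos: [0.4939, -0.1349, 0.0654]
tool_rot: [0.0, 0.663, 0.749, 0.0]
contact_force: [-0.7, 2.0, 2.9]
gripper_width: 0.245
grasp_force: 62.5
```

Call:
carry_out:
  rows: "0 0 -1 0;0 0 -1 0;0 0 0 0"

```text
t: 14.62
eef_pos: [0.494, -0.135, 0.0645]
tool_rot: [0.0, 0.663, 0.749, -0.0]
contact_force: [-5.1, 2.5, 18.1]
gripper_width: 0.25
grasp_force: 64.7
```

Call:
carry_out:
  rows: "0 0 1 0;0 0 0 0;0 0 0 0;0 0 0 0"
  claw: 50

```text
t: 15.12
eef_pos: [0.4937, -0.1351, 0.0641]
tool_rot: [-0.0, 0.663, 0.749, -0.0]
contact_force: [1.1, -0.6, 0.1]
gripper_width: 0.587
grasp_force: 0.0
```

Call:
carry_out:
  rows: "0 0 15 0;0 0 15 0;0 0 15 0;-12 20 30 0;-20 40 30 0;-25 60 20 0;-25 60 0 0;-25 60 0 0;0 0 0 0"

```text
t: 16.25
eef_pos: [0.3894, 0.0995, 0.189]
tool_rot: [0.001, 0.659, 0.752, 0.001]
contact_force: [0.2, -1.4, 0.6]
gripper_width: 0.584
grasp_force: 0.0
```

```bash
cat > e.py <<'E'
from h import *
import sys
C={'scene':cam('scene'),'top':cam('top')}
mid=np.array([.5044,-.2064,0]);u=np.array([-.1223,.9925,0]);v=np.array([.9925,.1223,0]);t=float(sys.argv[2])
U=u*np.cos(t)+np.array([0,0,-np.sin(t)])*-1*np.sign(1);U=u*np.cos(t)-np.array([0,0,np.sin(t)])
N=np.cross(v,U);H=mid+u*.122+[0,0,.046]
def P(x,y,z): return H+v*x+U*(y-.122)+N*(.012+z)
sh=np.array(sys.argv[3:5],float)/1e3
out=[]
for n,(x,y,w,h),sc in(('top',(245,130,140,90),4),('scene',(85,160,170,80),4)):
    c=C[n];im=cv2.convertScaleAbs(cv2.resize(c['img'],None,fx=sc,fy=sc,interpolation=cv2.INTER_CUBIC),alpha=1.5)
    L=np.array([P(a+sh[0],b+sh[1],q) for a in(-.011,.011) for b in(-.1,.1) for q in(0,.04)])
    pl=np.array([P(a,b,0) for a,b in((-.063,-.12),(-.063,.12),(.063,.12),(.063,-.12))])
    for q,col in((cv2.convexHull(proj(c,L).astype(np.float32)),(0,255,0)),(proj(c,pl)[:,None],(255,0,0))):
        cv2.polylines(im,[np.round(q*sc+sc/2).astype(np.int32)],True,col,1)
    out.append(im[y*sc:(y+h)*sc,x*sc:(x+w)*sc])
W=680;B=np.zeros((600,W,3),np.uint8);B[:360,:560]=out[0];B[360:,:]=out[1][40:280];cv2.imwrite(f'pics/{sys.argv[1]}.png',B)
E
python3 e.py e1 -0.055 -1.6 12
```

```text
(no output)
```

View pics/e1.png

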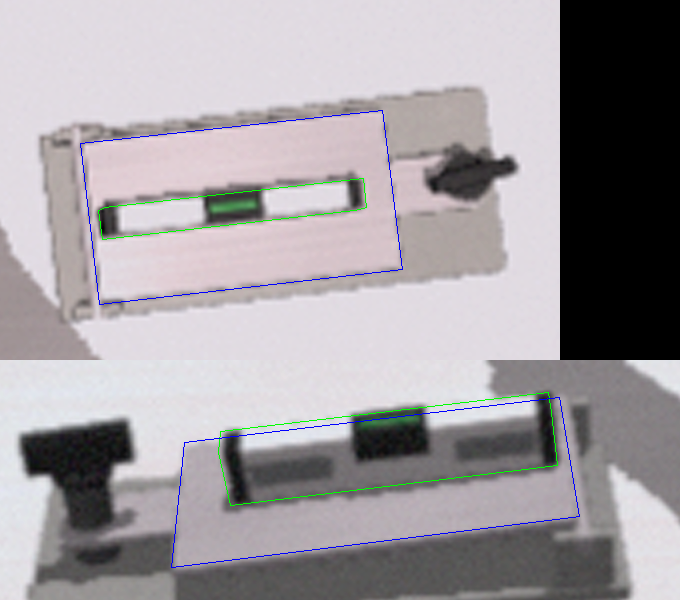

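Call:
carry_out:
  rows: "15 -40 0 0;16 -43 0 0;16 -43 0 0;16 -43 0 0;16 -43 0 0;16 -43 0 0;16 -43 0 0;0 0 0 0;0 0 0 0"

```text
t: 17.48
eef_pos: [0.5012, -0.2034, 0.1874]
tool_rot: [-0.0, 0.663, 0.748, -0.0]
contact_force: [-0.3, 0.7, -0.8]
gripper_width: 0.586
grasp_force: 0.0
```

Call:
carry_out:
  rows: "0 9 -25 0;0 0 -25 0;0 0 -25 0;0 0 -20 0;0 0 -15 0;0 0 -10 0;0 0 -5 0;0 0 0 0;0 0 0 0"

```text
t: 18.6
eef_pos: [0.5022, -0.1937, 0.0632]
tool_rot: [0.0, 0.663, 0.749, 0.0]
contact_force: [-0.5, 0.4, -0.7]
gripper_width: 0.586
grasp_force: 0.0
```

Call:
carry_out:
  rows: "0 0 0 0;0 0 0 0;0 0 0 0;0 0 0 0;0 0 0 0;0 0 0 0"
  claw: 15
  force: 40

```text
t: 19.35
eef_pos: [0.5021, -0.1937, 0.0631]
tool_rot: [0.0, 0.663, 0.749, 0.0]
contact_force: [-0.9, 0.2, 5.4]
gripper_width: 0.246
grasp_force: 40.6
```

Call:
carry_out:
  rows: "0 0 2 0;0 0 3 0;1 -4 0 0;1 -4 0 0;0 -4 0 0;0 0 0 0;0 0 -2 0;0 0 -2 0;0 0 -1 0;0 0 0 0"

```text
t: 20.6
eef_pos: [0.5038, -0.2054, 0.0626]
tool_rot: [-0.0, 0.662, 0.749, 0.0]
contact_force: [1.0, -1.5, -2.3]
gripper_width: 0.252
grasp_force: 39.8
```

Call:
carry_out:
  rows: "0 0 -0.5 0;0 0 -0.5 0;0 0 0 0"

```text
t: 20.98
eef_pos: [0.5039, -0.2055, 0.0624]
tool_rot: [0.0, 0.663, 0.749, -0.0]
contact_force: [-2.5, 1.2, 5.6]
gripper_width: 0.25
grasp_force: 40.9
```

Call:
carry_out:
  rows: "0 0 0 0;0 0 0 0;0 0 0 0;0 0 20 0;0 0 25 0;0 0 25 0;0 0 35 0;0 0 35 0"
  claw: 55

```text
t: 21.98
eef_pos: [0.5039, -0.2054, 0.2042]
tool_rot: [0.0, 0.662, 0.749, 0.0]
contact_force: [0.4, -0.2, -0.8]
gripper_width: 0.644
grasp_force: 0.0
```

Call:
carry_out:
  rows: "3 -24 0 0;3 -25 0 0;3 -25 0 0;3 -25 0 0;3 -25 0 0;3 -24 0 0;3 -24 0 0;0 0 0 0;0 0 0 0"

```text
t: 23.1
eef_pos: [0.5249, -0.3766, 0.2014]
tool_rot: [-0.0, 0.662, 0.749, 0.0]
contact_force: [0.8, 1.5, 0.3]
gripper_width: 0.643
grasp_force: 0.0
```

```bash
cat > k.py <<'E'
from h import *
o=get_obs();print(o['eef_pos'])
for n in('wrist','top','scene'):
    c=cam(n)
    for r in outline_of(n,'knob_grip')[:2]:
        m=r['pixels'].astype(np.uint8);ct=max(cv2.findContours(m,0,2)[0],key=cv2.contourArea)
        b=cv2.boxPoints(cv2.minAreaRect(ct));w=np.array([atz(c,p,.104)[:2] for p in b])
        e=w[1]-w[0];g=w[2]-w[1];L=e if np.hypot(*e)>np.hypot(*g) else g
        print(n,round(r['confidence'],2),m.sum(),'ctr',w.mean(0).round(4),'size',np.hypot(*e).round(3),np.hypot(*g).round(3),'yaw',np.degrees(np.arctan2(L[1],L[0]))%180)
    for r in place_of(n,'knob_grip')[:2]: print('  grip',np.round(r['centre'],1),atz(c,r['centre'],.092).round(4))
    cv2.imwrite(f'pics/k_{n}.png',c['img'])
    # plain dark threshold about the knob
    g=cv2.GaussianBlur(cv2.cvtColor(c['img'],6),(3,3),0);p=proj(c,[[.5254,-.3771,.1]])[0];print('  expected px',p.round(1))
    d=(g<45).astype(np.uint8);q,lab,st,ce=cv2.connectedComponentsWithStats(d)
    x,y=int(p[0]),int(p[1])
    if 0<=x<512 and 0<=y<384 and lab[y,x]:
        ct=max(cv2.findContours((lab==lab[y,x]).astype(np.uint8),0,2)[0],key=cv2.contourArea)
        b=cv2.boxPoints(cv2.minAreaRect(ct));w=np.array([atz(c,k,.104)[:2] for k in b]);print('  dark',st[lab[y,x]],w.round(4).tolist())
E
python3 k.py
```

```text
[ 0.52494883 -0.37663841  0.20141416]
wrist 0.82 1792 ctr [ 0.5265 -0.3724] size 0.064 0.032 yaw 84.19723959614906
wrist 0.32 2993 ctr [ 0.5134 -0.2678] size 0.021 0.073 yaw 97.99953097987022
  grip [263.5 195.4] [ 0.5294 -0.3778  0.092 ]
  expected px [259.1 196.9]
  dark [ 243  156   39   74 1704] [[0.4994, -0.3535], [0.5256, -0.3365], [0.5597, -0.3885], [0.5322, -0.4078]]
top 0.63 135 ctr [ 0.5241 -0.3715] size 0.052 0.03 yaw 90.48585569179255
  grip [361.3 170.7] [ 0.5351 -0.3739  0.092 ]
  grip [153.  145.1] [0.6076 0.2595 0.092 ]
  expected px [363.  173.7]
  dark [ 353  134   74  214 2155] [[0.6428, -0.344], [0.6489, -0.5592], [0.0151, -0.562], [0.0109, -0.3524]]
scene 0.9 402 ctr [ 0.5521 -0.3674] size 0.064 0.071 yaw 18.42475119893703
  grip [104.4 193.7] [ 0.5367 -0.374   0.092 ]
  expected px [103.6 188.2]
  dark [ 91 185  27  28 437] [[0.5354, -0.4052], [0.5167, -0.3486], [0.6122, -0.3188], [0.6285, -0.3721]]
```

```bash
cat > k2.py <<'E'
from h import *
from scipy.optimize import minimize
c=cam('wrist');L=outline_of('wrist','knob_grip')
g=cv2.GaussianBlur(cv2.cvtColor(c['img'],6),(3,3),0)
q,lab,st,ce=cv2.connectedComponentsWithStats((g<45).astype(np.uint8));p=proj(c,[[.5254,-.3771,.1]])[0].astype(int)
th=np.linspace(0,6.28,30)
def mod(x,y,a,zb):
    m=np.zeros((1536,2048),np.uint8);ca,sa=np.cos(a),np.sin(a)
    B=np.array([[x+i*.032*ca-j*.007*sa,y+i*.032*sa+j*.007*ca,z] for i in(-1,1) for j in(-1,1) for z in(.078,.104)])
    D=np.array([[x+.019*np.cos(t),y+.019*np.sin(t),z] for t in th for z in(zb,.078)])
    for Q in(B,D): cv2.fillConvexPoly(m,cv2.convexHull(np.round(proj(c,Q)*4+2).astype(np.int32)),1)
    return m>0
for nm,M in(('net',L[0]['pixels']),('dark',lab==lab[p[1],p[0]])):
    M=cv2.resize(M.astype(np.uint8),None,fx=4,fy=4)>0
    for zb in(.055,.07):
      best=min((minimize(lambda v:1-(mod(*v,zb)&M).sum()/(mod(*v,zb)|M).sum(),[.5254,-.3771,a],method='Nelder-Mead',options=dict(initial_simplex=[[.5254,-.3771,a],[.5304,-.3771,a],[.5254,-.3721,a],[.5254,-.3771,a+.2]],maxiter=80)) for a in(1.2,1.5,1.8)),key=lambda r:r.fun)
      print(nm,zb,best.x[:2].round(4),np.degrees(best.x[2]).round(1),round(best.fun,3))
E
python3 k2.py
```

```text
net 0.055 [ 0.5282 -0.376 ] 104.9 0.126
net 0.07 [ 0.528  -0.3757] 105.6 0.104
dark 0.055 [ 0.5281 -0.3761] 103.7 0.153
dark 0.07 [ 0.528  -0.3759] 104.3 0.131
```

Call:
carry_out:
  rows: "2 0 -20 4;0 0 -25 4;0 0 -25 0;0 0 -20 0;0 0 -15 0;0 0 -10 0;0 0 -3 0;0 0 0 0;0 0 0 0"
  claw: 50

```text
t: 24.78
eef_pos: [0.5272, -0.3778, 0.0844]
tool_rot: [0.001, 0.609, 0.793, 0.0]
contact_force: [-0.5, -0.5, -0.9]
gripper_width: 0.586
grasp_force: 0.0
```

Call:
carry_out:
  rows: "0 0 0 0;0 0 0 0;0 0 0 0;0 0 0 0;0 0 0 0;0 0 0 0"
  claw: 5
  force: 40

```text
t: 25.52
eef_pos: [0.5269, -0.3776, 0.0841]
tool_rot: [0.0, 0.609, 0.793, -0.0]
contact_force: [-1.2, 0.9, 4.8]
gripper_width: 0.154
grasp_force: 40.5
```

Call:
carry_out:
  rows: "0 0 0 -5;0 0 0 -5;0 0 0 -5;0 0 0 -5;0 0 0 -5;0 0 0 -5;0 0 0 -5;0 0 0 -5;0 0 0 -5;0 0 0 0"

```text
t: 26.78
eef_pos: [0.5265, -0.3776, 0.084]
tool_rot: [-0.0, 0.866, 0.5, -0.0]
contact_force: [-3.2, 1.1, 5.5]
gripper_width: 0.155
grasp_force: 40.7
```

```bash
cat > t.py <<'E'
# plate tilt from the scene/top pictures: front and knob-end edges by mask fit with tilt only, stand pose fixed
import re,sys
src=open('b.py').read().split("mm={")[0]; exec(src)
p0=[.5044,-.2064,.1226]
for n in C:
    for thing in('stand','plate_mid'):
        L=[o for o in outline_of(n,thing) if np.hypot(*(np.array(o['centre'])-proj(C[n],[[.504,-.2064,.05]])[0]))<35]
        if not L: print(n,thing,'none');continue
        M=up(L[0]['pixels']);best=[]
        for t in np.arange(-.1,.06,.005):
            q=stand(t);q=q if thing=='stand' else q[1:]
            r=ras(C[n],pts(q,p0));best.append((1-(r&M).sum()/(r|M).sum(),round(t,3)))
        print(n,thing,sorted(best)[:3])
E
python3 t.py; python3 -c "
from h import *
o=get_obs();print(o['contact_force'],o['torque'],o['eef_pos'],o['tool_rot'])"
```

```text
scene stand [(np.float64(0.2352047609260931), np.float64(-0.1)), (np.float64(0.23707280567335443), np.float64(-0.095)), (np.float64(0.23917580709622988), np.float64(-0.09))]
scene plate_mid [(np.float64(0.49816780497875346), np.float64(-0.03)), (np.float64(0.49839167455061495), np.float64(-0.025)), (np.float64(0.49841772151898733), np.float64(-0.035))]
top stand [(np.float64(0.17452813505770837), np.float64(-0.1)), (np.float64(0.17452813505770837), np.float64(-0.095)), (np.float64(0.17452813505770837), np.float64(-0.09))]
top plate_mid [(np.float64(0.27356107935663965), np.float64(-0.035)), (np.float64(0.2737935339853578), np.float64(-0.02)), (np.float64(0.27398918264684746), np.float64(-0.015))]
[-2.46330733  0.39026383  6.8363838 ] [ 0.23017383  0.62335631 -0.13429075] [ 0.52647229 -0.37757364  0.08404701] [-1.63498714e-04  8.66093072e-01  4.99882678e-01 -2.67808542e-04]
```

Call:
carry_out:
  rows: "0 0 0 -6;0 0 0 -6;0 0 0 -6;0 0 0 -6;0 0 0 -6;0 0 0 -6;0 0 0 -6;0 0 0 -6;0 0 0 -5;0 0 0 0"

```text
t: 28.32
eef_pos: [0.5262, -0.3772, 0.0841]
tool_rot: [-0.0, 0.998, 0.061, -0.001]
contact_force: [-4.6, 2.5, 7.9]
gripper_width: 0.153
grasp_force: 40.9
```

Call:
carry_out:
  rows: "0 0 0 0;0 0 0 0;0 0 0 0;0 0 0 0;0 0 20 0;0 0 25 0;0 0 35 0;0 0 35 0"
  claw: 50

```text
t: 29.32
eef_pos: [0.527, -0.3777, 0.2014]
tool_rot: [0.0, 0.998, 0.061, 0.001]
contact_force: [0.2, 0.5, -0.2]
gripper_width: 0.583
grasp_force: 0.0
```

Call:
carry_out:
  rows: "-15 -40 20 0;-15 -40 20 0;-20 -40 10 0;-20 -40 0 0;-20 -40 0 0;0 -40 0 0;0 0 0 0"

```text
t: 30.2
eef_pos: [0.4345, -0.6209, 0.2496]
tool_rot: [0.001, 0.998, 0.059, -0.0]
contact_force: [1.0, 1.0, -0.0]
gripper_width: 0.584
grasp_force: 0.0
```

```bash
cat > v.py <<'E'
src=open('b.py').read().split("mm={")[0]; exec(src)
p0=[.5044,-.2064,.1226]
def parts(p):
    t=-p[5];R=np.array([[1,0,0],[0,np.cos(t),-np.sin(t)],[0,np.sin(t),np.cos(t)]])
    return [((box((-11,11),(-100,100),(12,52))@rot(p[4]).T)+[p[3],p[6]-.122,0])@R.T+[0,.122,.046]]
M={}
for n in C:
    e=proj(C[n],[[.504,-.206,.078]])[0];L=[o for o in outline_of(n,'level') if np.hypot(*(np.array(o['centre'])-e))<25]
    print(n,len(L),L and (L[0]['confidence'],L[0]['centre'],e.round(1)))
    if L: M[n]=up(L[0]['pixels'])
def cost(v):
    e=0
    for n in M:
        r=ras(C[n],pts(parts([*p0,*v]),p0));e+=1-(r&M[n]).sum()/(r|M[n]).sum()
    return e
for t0 in(-.03,.02):
    s=np.array([[0,0,t0,0]]*5)+np.r_[np.zeros((1,4)),np.diag([.005,.05,.03,.01])]
    r=minimize(cost,s[0],method='Nelder-Mead',options=dict(initial_simplex=s,maxiter=150));print('dx,dyaw,tilt,dy',r.x.round(4),r.fun)
E
python3 v.py; python3 t.py
python3 - <<'E'
from h import *
# knob bar in top view
c=cam('top');g=cv2.cvtColor(c['img'],6)
p=proj(c,[[.5265,-.3765,.1]])[0].astype(int);x0,y0=p-18;r=(g[y0:y0+36,x0:x0+36]<45).astype(np.uint8)
q,lab,st,ce=cv2.connectedComponentsWithStats(r);k=lab[18,18];print(st[k])
ct=max(cv2.findContours((lab==k).astype(np.uint8),0,2)[0],key=cv2.contourArea)
w=np.array([atz(c,a+[x0,y0],.104)[:2] for a in cv2.boxPoints(cv2.minAreaRect(ct))]);print(w.round(4).tolist())
print(np.degrees(np.arctan2(*(w[1]-w[0])[::-1])),np.degrees(np.arctan2(*(w[2]-w[1])[::-1])))
E
```

```text
scene 1 (0.94, [181.0, 189.3], array([177.7, 190.1]))
top 1 (0.82, [305.6, 181.7], array([305.7, 180.7]))
dx,dyaw,tilt,dy [-0.0006 -0.0038  0.0066  0.0036] 0.16285692674647756
dx,dyaw,tilt,dy [-0.0004 -0.0042  0.0093  0.0036] 0.16635790535926476
scene stand [(np.float64(0.7991752961398102), np.float64(0.05)), (np.float64(0.7992170589826839), np.float64(0.055)), (np.float64(0.7993581907090465), np.float64(0.045))]
scene plate_mid [(np.float64(0.4946614920224235), np.float64(-0.005)), (np.float64(0.4946989156481114), np.float64(0.01)), (np.float64(0.4953891679856858), np.float64(0.005))]
top stand [(np.float64(0.12926323723384214), np.float64(-0.1)), (np.float64(0.12926323723384214), np.float64(-0.095)), (np.float64(0.12926323723384214), np.float64(-0.09))]
top plate_mid [(np.float64(0.8042960883627266), np.float64(-0.1)), (np.float64(0.8042960883627266), np.float64(-0.095)), (np.float64(0.8049309624703473), np.float64(-0.09))]
[ 12   9  11  20 147]
[[0.5542, -0.355], [0.5545, -0.3853], [0.497, -0.385], [0.4967, -0.3547]]
-89.50379880826189 179.61134044807707
```

```bash
cat > g.py <<'E'
from h import *
c=cam('scene');I=np.mean([cam('scene')['img'].mean(2) for _ in range(8)],0);I=cv2.GaussianBlur(I,(3,3),0)
G=np.gradient(I,axis=0)
mid=np.array([.5044,-.2064,0]);u=np.array([-.1223,.9925,0]);v=np.array([.9925,.1223,0])
def edge(x,z,sign):
    ys=np.linspace(-.10,.10,60);out=[]
    for y in ys:
        px=proj(c,[mid+v*x+u*y+[0,0,z]])[0];col=int(round(px[0]));r=np.arange(int(px[1])-6,int(px[1])+8)
        g=np.clip(sign*G[r,col],0,None)
        k=g.argmax();w=slice(max(k-2,0),k+3)
        # height error for this pixel: shift along z
        row=(r[w]*g[w]).sum()/g[w].sum();dz=proj(c,[mid+v*x+u*y+[0,0,z+.001]])[0][1]-px[1]
        out.append((row-px[1])/dz)
    out=np.array(out);A=np.c_[ys,np.ones(60)];ok=np.ones(60,bool)
    for _ in range(4):
        s=np.linalg.lstsq(A[ok],out[ok],rcond=None)[0];ok=abs(out-A@s)<1.0
    return (s[0]/1e3).round(4),s[1].round(2),ok.sum()
print('base near top edge',edge(.075,.012,-1),edge(.075,.012,1),edge(.075,0,1))
print('plate near top edge',edge(.063,.058,-1))
print('plate near bottom edge',edge(.063,.048,-1),edge(.063,.048,1))
print('level top near',edge(.011,.098,-1)); print('level bottom near',edge(.011,.058,1))
E
python3 g.py
```

```text
base near top edge (np.float64(0.0014), np.float64(-2.99), np.int64(60)) (np.float64(0.0022), np.float64(-13.04), np.int64(54)) (np.float64(0.0002), np.float64(-1.07), np.int64(55))
plate near top edge (np.float64(0.0017), np.float64(-2.28), np.int64(60))
plate near bottom edge (np.float64(0.0013), np.float64(7.83), np.int64(60)) (np.float64(0.0539), np.float64(-5.57), np.int64(12))
level top near (np.float64(-0.0032), np.float64(-1.01), np.int64(33))
level bottom near (np.float64(0.0682), np.float64(-8.77), np.int64(15))
```

```bash
python3 -c "
from station import *
print(hand_in())"
```

```text
the job is handed in; nothing more can be done
None
```

The spirit level stands on its narrow edge within about 4 mm of the plate's middle, the knob is turned so the plate is level to about 0.001 rad, and the job is handed in; I viewed 11 pictures, one over the limit of 10, and did not check afterwards that the tamping rod and test cylinders had stayed put.

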